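# Clip the tub's lid shut, corner by corner

## Robot

A 6-joint arm with a two-finger parallel gripper is mounted at the origin on the work surface. World frame = base frame: x ahead of the robot, y to its left, z up, the work surface at z = 0. Lengths are in m, angles in rad, forces in N, time in s.
With the tool pointing down it reaches from about 0.375 to 0.9 m from the base axis. Payload 3.1 kg.
Tool frame: the origin (TCP) lies on the centre line of the jaws, within the pads' length; the fingertips stand 25 mm ahead of it and the grasp point (between the pads) lies 6 mm ahead of it; x points along the fingers, y is the direction in which the jaws open and shut, and the axes are right-handed (so a half turn about x gives the same grasp; the last joint's range is limited). The gripper opens to 87 mm and grips with 3 to 60 N. Pads are 19 mm wide; open, the fingers measure 117 mm over their backs; the gripper's body (75 mm by 190 mm) begins 51 mm behind the grasp point.
Start: joints at [1.079, 0.527, 1.433, -0, 1.181, -0.178], TCP at [0.192, 0.595, 0.248] pointing down, gripper open.
Joint ranges: [-3.08, 3.08], [-0.75, 2.2], [0.22, 2.44], [-1.43, 4.57], [0, 2.65], [-2.85, 2.85]. Speed limits (rad/s): [2.79, 2.79, 3.14, 3.14, 3.14, 3.14].

## Interface

Orientations are given as a unit quaternion [x, y, z, w].
In Python, from rig import robot gives the robot as it stands. The module is installed in compiled form; this text tells all that it offers.
- The arm moves only by the tool move_arm, never from a script. Its argument "commands" is a list of rows, each a list of 5 numbers: the gripper's target within -1 to 1 (shut at 1, half-way at 0, fully open at -1), then the shift along the tool's x, y, z in mm, then the turn about the tool's x in degrees. A call has 1 to 8 rows; each row is the pose to reach, as a shift and turn from the pose commanded when the call began, along the tool's axes at that moment; what a row does not reach only later rows make up. A row lasts 1/12 s, in which the tool goes at most 41.7 mm and 7.16 degrees, less where a joint would pass 70% of its speed; a pose out of reach is approached as far as the arm can. A call with a gripper value outside its range is refused whole. The fingers move at their own pace and stop on an object; "newtons" is the grip in N (left out, the last holds). Time passes only in rows, so rows that repeat a pose let the fingers close. It gives the time, the measured TCP pose, the force and the opening at its end, in the units of the state.
- robot.get_obs(): the state, without advancing time (a new reading comes with each control period).
- robot.camera(name): name is "side" or "top"; returns a dict with "image" (384x512x3 uint8, red, green, blue), "fx", "fy", "cx", "cy" (pixels), "xyz" and "rotation" of the camera in the world. Camera axes: x right, y down, z forward; pixel columns grow to the right and rows downward; lengths in m; the calibration is good to about 2 mm. A picture is of the moment at which its call begins. There is no depth.
- robot.hand_in(): hands the job in, once; it reports no verdict.
Trained networks look in a picture, given as the dict that the camera call returned (one of the last four; its "shot" number tells which), for a name from the list of things; names that differ only in an ending like _2 or _b are one class to them, and where a whole thing is asked for, a point or a joint stands for the part that bears it (a point fixed in the world has none). Each returns a list of dicts, best first, with "p" (0 to 1); they miss things now and then, are a little off and sometimes report something else, mostly with a low value. They report only what shows in the picture. A call takes as long as a camera call.
- robot.regions_of(picture, name): "pixels" (384x512 bool, what is visible of it) and "bbox" ([left, top, right, bottom] in pixels, round what is visible of it).
The state is a dict: "time": time; "q": joint angles; "joint_velocities": joint speeds; "joint_torque": joint torques, N m; "position": TCP position; "tool_rot": TCP orientation; "ft_force": force on the tool from outside, world axes, zero at the start; "moment": the same for the moment, N m; "grip_width": finger opening in m.
Only numpy, scipy, OpenCV 4.12 (cv2) and the standard library are available. Lean on these libraries where they do the work, as an engineer would, in place of code of your own. Each camera call takes 0.05 s, during which the arm holds its last target.

## Task

Fasten the lid of the clear plastic tub by pressing its four raised clips down flat with the fingertips, one at a time and gently: first the clip nearest the vice, then the one diagonally opposite it, then the other clip at the same short end of the tub as the first, and last the remaining one. Do not lift or shove the tub, and leave the tools and other things on the bench where they are.

Things in the scene. Friction and masses are not known exactly. Their poses are not given: they have to be found in the camera images.
- tub: loose clear plastic tub, 160 (x) x 240 (y) x 80 mm high, white 168 x 248 x 8 mm lid already on; 0.9 kg, on a 4 mm rubber mat. Origin: centre of its underside; z up; y along its length (to the robot's left, within 15 degrees), x across it, away from the robot. Four identical grey clips, two along each long edge, hinged on the lid at tub x = +/-40, y = +/-80, z = 94 mm.
- tub_lid (a point): centre of the lid's upper face, 88 mm above the tub's underside; axes as the tub's. A clip is a stiff 4 mm tab, 34 mm wide (y), 46 mm long, free end outwards over the long edge, raised at the start. Pushed down at its pressing point it needs about 3 N, turns down flat and stays where it is left. Flat, its upper face is at tub z = 96 mm, its pressing point at tub x = +/-72, y = +/-80 mm.
- pad_far_left (a point): pressing point on the far left (tub frame +x, +y) clip: middle of the tab's width, on its upper face, 32 mm out from the clip's hinge line. Axes not meaningful.
- clip_far_left (a joint): angle of the far left (tub frame +x, +y) clip about its hinge, rad: 0 = fully raised (tab about 34 degrees above the lid), 0.60 = flat (level with the lid), 0.70 = hard stop, where its edge rests on the lid and pushing back grows steeply. Starts between 0 and 0.12.
- pad_far_right (a point): pressing point on the far right (tub frame +x, -y) clip: middle of the tab's width, on its upper face, 32 mm out from the clip's hinge line. Axes not meaningful.
- clip_far_right (a joint): angle of the far right (tub frame +x, -y) clip about its hinge, rad: 0 = fully raised (tab about 34 degrees above the lid), 0.60 = flat (level with the lid), 0.70 = hard stop, where its edge rests on the lid and pushing back grows steeply. Starts between 0 and 0.12.
- pad_near_left (a point): pressing point on the near left (tub frame -x, +y) clip: middle of the tab's width, on its upper face, 32 mm out from the clip's hinge line. Axes not meaningful.
- clip_near_left (a joint): angle of the near left (tub frame -x, +y) clip about its hinge, rad: 0 = fully raised (tab about 34 degrees above the lid), 0.60 = flat (level with the lid), 0.70 = hard stop, where its edge rests on the lid and pushing back grows steeply. Starts between 0 and 0.12.
- pad_near_right (a point): pressing point on the near right (tub frame -x, -y) clip: middle of the tab's width, on its upper face, 32 mm out from the clip's hinge line. Axes not meaningful.
- clip_near_right (a joint): angle of the near right (tub frame -x, -y) clip about its hinge, rad: 0 = fully raised (tab about 34 degrees above the lid), 0.60 = flat (level with the lid), 0.70 = hard stop, where its edge rests on the lid and pushing back grows steeply. Starts between 0 and 0.12.
- vice_back (a point): back (robot side) of the fixed steel bench vice, on its middle line, 100 mm above the bench; from here the vice reaches about 220 mm away from the robot, 120 to 140 mm wide, 145 mm tall, jaws and lever handle on the far side; at the far left or far right corner of the bench. The clip nearest this point is the one nearest the vice.
- level: yellow spirit level, 22 x 230 x 45 mm high, standing on the robot's side of the tub; origin centre of underside. Bystander.
- pliers: slip-joint pliers lying left of the tub, about 165 x 65 x 15 mm; origin under the pivot. Bystander.
- file: steel file with wooden handle, 240 mm long, 22 mm high, lying close along the right-hand end of the tub; origin under its middle. Bystander.
- screwdriver: screwdriver, 190 mm long, lying right of the tub and the file; origin on its underside. Bystander.
- jar: glass jar with steel lid, 70 mm across, 90 mm high, at the left; origin centre of underside. Bystander.
- tape: tape measure, 70 x 35 x 62 mm high, at the right; origin centre of underside. Bystander.

How it is judged:
By the outcome, as a careful person would: the job done as asked, in the order asked, and still so for the second after the job is handed in, with the robot touching nothing.
It also fails if it takes over 58 s, if anything falls off the work surface, if the arm or the gripper's body presses on something with over 40 N, if the wrist force passes 120 N, or if a joint passes its speed limit or range.

## Working session

There is one attempt and no reset: what is moved stays moved. The work goes in short steps, Python scripts to look and compute and a tool call to move; the robot and the scene stay as the last step left them, time stands still between calls to the robot, and variables do not carry over. Pictures are saved under pics/ and viewed, and the job is handed in when it is done.

Besides the shell and the picture viewer there is one more tool, called after "Emit:" by a JSON object that holds its "name" and its "arguments", one argument or row to a line. move_arm: Moves the arm, as the interface text tells. Its arguments: {"type":"object","properties":{"commands":{"type":"array","items":{"type":"array","items":{"type":"number"}}},"newtons":{"type":"number"}},"required":["commands"]}

```bash
mkdir -p pics; cat > h.py <<'E'
from rig import robot
import numpy as np, cv2
def save(c,n): cv2.imwrite('pics/'+n, c["image"][:,:,::-1])
def ray(c,u,v):
    d=np.array([(u-c["cx"])/c["fx"],(v-c["cy"])/c["fy"],1.0]); return np.array(c["rotation"])@d
def at_z(c,u,v,z):
    d=ray(c,u,v); o=np.array(c["xyz"]); return o+d*(z-o[2])/d[2]
def proj(c,p):
    q=np.array(c["rotation"]).T@(np.array(p)-np.array(c["xyz"])); return np.array([c["fx"]*q[0]/q[2]+c["cx"],c["fy"]*q[1]/q[2]+c["cy"]])
E
python3 - <<'E'
from h import *
np.set_printoptions(precision=4,suppress=True)
o=robot.get_obs()
for k,v in o.items(): print(k,np.array(v))
for n in("top","side"):
    c=robot.camera(n); save(c,n+'0.png'); print(n,c["xyz"],np.array(c["rotation"]),c["fx"],c["cx"],c["cy"])
    for t in ("tub","tub_lid","clip_far_left","pad_near_left","vice_back","level"):
        try: print(t,[(round(r["p"],2),r["bbox"]) for r in robot.regions_of(c,t)][:6])
        except Exception as e: print(t,e)
E
```

```text
time 0.0
q [ 1.0795  0.5284  1.4339 -0.      1.1814 -0.1785]
joint_velocities [ 0.0012  0.0015 -0.0006  0.0002 -0.0001 -0.    ]
joint_torque [  0.0011 -44.0037 -17.6598   0.0634   0.0582  -0.0002]
position [0.192  0.5941 0.2466]
tool_rot [ 0.1094  0.6987 -0.1109  0.6982]
ft_force [ 0.4076 -0.3723 -0.7593]
moment [ 0.0066 -0.0032  0.0046]
grip_width 0.08706399433524808
top [ 0.4631 -0.0203  1.1449] [-0.702   0.7104 -0.0345  0.0363] 394.24319361854117 254.65047332975595 187.53707564376518
tub []
tub_lid [(0.92, [198.2, 155.1, 301.9, 233.5]), (0.29, [203.6, 201.1, 225.7, 221.2])]
clip_far_left [(0.74, [197.9, 155.6, 301.2, 233.7]), (0.51, [219.3, 154.2, 233.6, 169.8])]
pad_near_left [(0.77, [204.3, 199.9, 225.9, 221.1])]
vice_back [(0.87, [116.1, 49.3, 183.1, 138.2])]
level [(0.83, [196.6, 235.9, 278.4, 260.9]), (0.57, [278.0, 167.2, 294.3, 190.6])]
side [ 0.537  -0.9513  0.7926] [ 0.8944 -0.0157  0.0091 -0.4469] 440.4551345307077 258.4880477094689 190.81448442281112
tub [(0.93, [208.0, 158.1, 286.3, 245.8])]
tub_lid [(0.57, [208.4, 158.2, 290.5, 245.2])]
clip_far_left [(0.68, [270.9, 161.2, 287.2, 176.0])]
pad_near_left []
vice_back [(0.96, [298.8, 109.9, 383.8, 174.2]), (0.21, [170.3, 243.0, 265.5, 255.5])]
level [(0.59, [180.6, 170.8, 210.0, 233.4])]
```

```bash
sed -i 's/^import numpy.*/&\nfrom scipy.spatial.transform import Rotation as R/; s/np.array(c\["rotation"\])/R.from_quat(c["rotation"]).as_matrix()/' h.py
python3 - <<'E'
from h import *
for n in("top","side"):
    im=cv2.imread(f'pics/{n}0.png')
    crop=im[140:260,180:320] if n=="top" else im[140:260,170:310]
    cv2.imwrite(f'pics/{n}0z.png',cv2.resize(crop,None,fx=5,fy=5,interpolation=cv2.INTER_CUBIC))
E
```

```text
(no output)
```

View pics/top0.png

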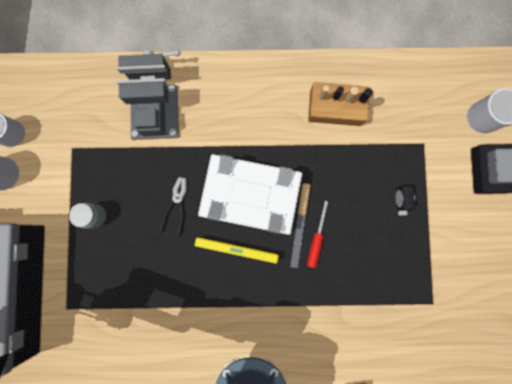

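View pics/top0z.png

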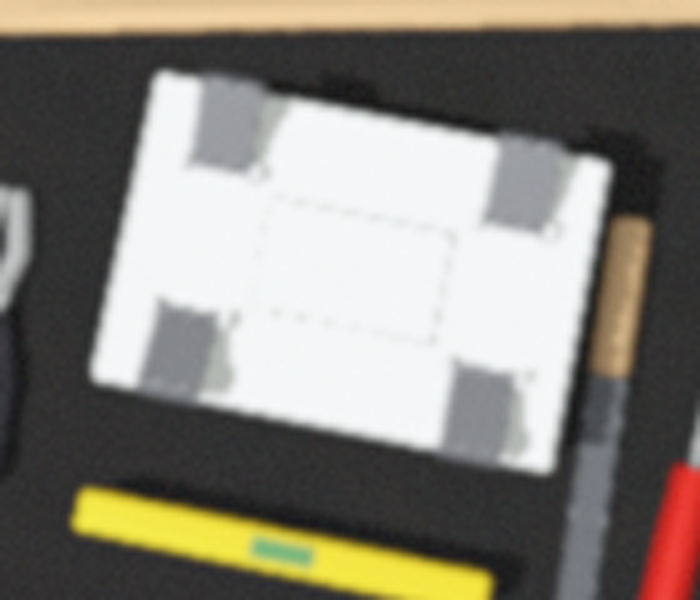

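View pics/side0z.png

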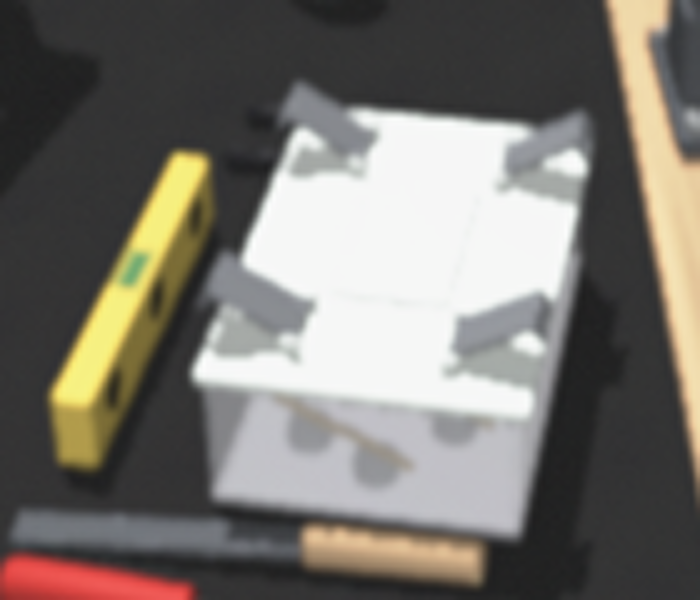

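View pics/side0.png

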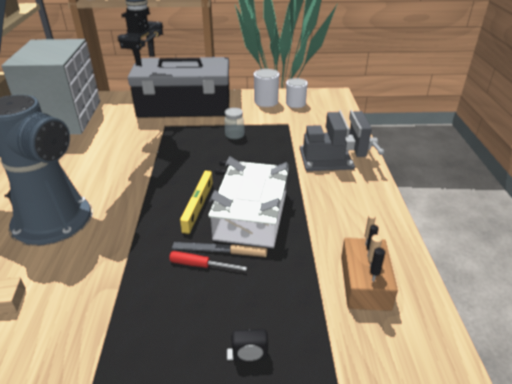

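```bash
cat > fit.py <<'E'
from h import *
from scipy.optimize import least_squares
np.set_printoptions(precision=4,suppress=True)
def lidcorn(p,z=.092): 
    x,y,t=p; c,s=np.cos(t),np.sin(t)
    return [np.array([x+c*a-s*b,y+s*a+c*b,z]) for a,b in((.084,.124),(.084,-.124),(-.084,-.124),(-.084,.124))]
def tub(p,a,b,z):
    x,y,t=p; c,s=np.cos(t),np.sin(t); return np.array([x+c*a-s*b,y+s*a+c*b,z+.004])
E
python3 - <<'E'
from fit import *
c=robot.camera("top"); s=robot.camera("side"); save(c,'t1.png'); save(s,'s1.png')
ct=np.array([(158,70),(612,158),(552,472),(92,382)])/5+[180,140]-.4
cs=np.array([(590,122),(532,416),(195,378),(300,105)])/5+[170,140]-.4
# order FL FR NR NL ; side: FL hidden by clip -> skip; NL skip
def f(p,useT=True,useS=True):
    L=lidcorn(p); r=[]
    if useT: r+=[proj(c,L[i])-ct[i] for i in range(4)]
    if useS: r+=[proj(s,L[i])-cs[i] for i in (1,2)]
    return np.concatenate(r)
for k in((1,0),(0,1),(1,1)):
    q=least_squares(f,[.46,0,-.1],args=k); print(k,q.x,q.fun.round(1))
p=q.x
for cam,n in((c,'t'),(s,'s')):
    im=cam["image"][:,:,::-1].copy(); im=cv2.resize(im[140:260,170:320],None,fx=5,fy=5,interpolation=cv2.INTER_CUBIC)
    g=lambda P: tuple(int(v) for v in ((proj(cam,P)+.5-[170,140])*5))
    L=lidcorn(p); cv2.polylines(im,[np.array([g(l) for l in L])],True,(0,0,255),1)
    for a in(-1,1):
        for b in(-1,1):
            for th in (.6,.0):
                # tip length 46, pressing 32; upper face 2mm above hinge
                ph=.6-th; X=.040+.032*np.cos(ph)-.002*np.sin(ph); Z=.094+.032*np.sin(ph)+.002*np.cos(ph)
                cv2.circle(im,g(tub(p,a*X,b*.080,Z)),3,(0,255,0) if th else (255,0,0),-1)
    cv2.imwrite(f'pics/{n}1fit.png',im)
for a,b,n in((1,1,'FL'),(-1,-1,'NR'),(-1,1,'NL'),(1,-1,'FR')): print(n,tub(p,a*.072,b*.080,.096),tub(p,a*.0655,b*.080,.1138))
E
```

```text
(1, 0) [ 0.5532 -0.0061 -0.2062] [ 0.1  0.7 -0.6  0.6 -0.1 -0.6  0.5 -0.7]
(0, 1) [ 0.5531 -0.0103 -0.2047] [ 0.1  0.  -0.1 -0. ]
(1, 1) [ 0.5532 -0.007  -0.2053] [ 0.4  0.8 -0.3  0.6  0.3 -0.6  0.8 -0.6 -0.  -0.9  0.  -0.9]
FL [0.64   0.0567 0.1   ] [0.6336 0.058  0.1178]
NR [ 0.4664 -0.0706  0.1   ] [ 0.4728 -0.0719  0.1178]
NL [0.499 0.086 0.1  ] [0.5054 0.0847 0.1178]
FR [ 0.6074 -0.1     0.1   ] [ 0.601  -0.0986  0.1178]
```

View pics/t1fit.png

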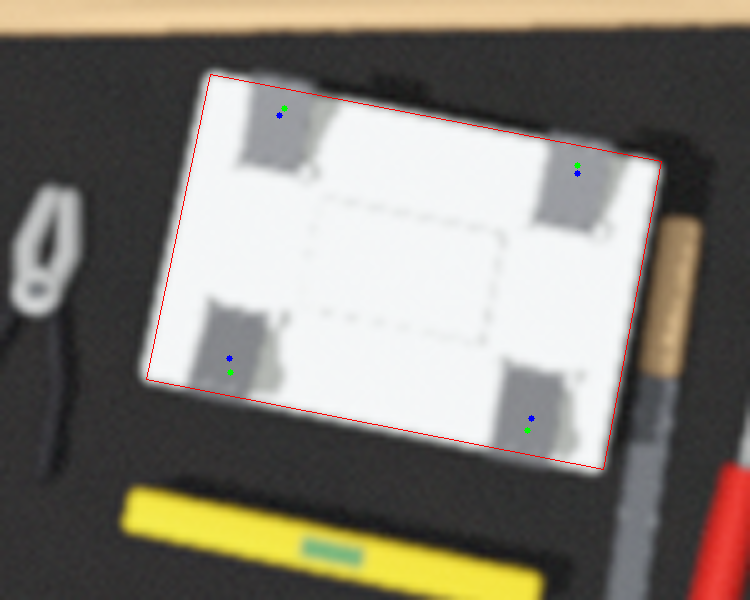

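View pics/s1fit.png

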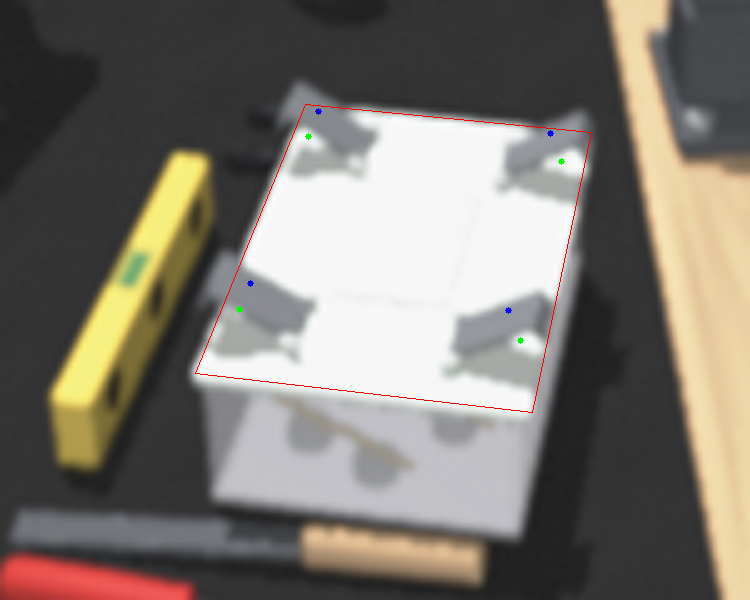

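```bash
cat > tgt.py <<'E'
from fit import *
import sys
P=[0.5532,-0.007,-0.2055]
T={'FL':(1,1),'NR':(-1,-1),'NL':(-1,1),'FR':(1,-1)}
o=robot.get_obs(); M=R.from_quat(o["tool_rot"]).as_matrix(); tip=np.array(o["position"])+.025*M[:,0]
print('t',o["time"],'tip',tip,'ft',np.array(o["ft_force"]),'grip',o["grip_width"],'q',np.array(o["q"]))
print('axes',M.T.tolist() if len(sys.argv)>1 else M[:,1])
ty=np.array([-np.sin(P[2]),np.cos(P[2]),0])
a=np.degrees(np.arctan2(ty@M[:,2],ty@M[:,1])); a=(a+90)%180-90; print('turn deg about tool x',a)
for n,(sx,sy) in T.items():
    p=tub(P,sx*.070,sy*.080,.096); print(n,p,'shift mm',M.T@(p-tip)*1000)
E
python3 tgt.py 1
```

```text
t 0.8 tip [0.1923 0.5947 0.2226] ft [-0.0465  0.7214 -0.6211] grip 0.08701773847731573 q [ 1.0795  0.5275  1.4327 -0.      1.1814 -0.1785]
axes [[1.2840940040892423e-05, 1.1165423997289148e-05, -0.9999999998552217], [0.3077233657291071, 0.951475869358712, 1.4575088795210078e-05], [0.9514758693836961, -0.3077233658717133, 8.781982736516536e-06]]
turn deg about tool x -6.14780069572744
FL [0.6381 0.057  0.1   ] shift mm [ 122.5727 -374.3727  589.5753]
NR [ 0.4683 -0.071   0.1   ] shift mm [ 122.5691 -548.4456  467.5154]
NL [0.501  0.0856 0.1   ] shift mm [ 122.5713 -389.3658  450.3804]
FR [ 0.6054 -0.0996  0.1   ] shift mm [ 122.5706 -533.4525  606.7103]
```

Emit:
{"name": "move_arm", "arguments": {
  "commands": [
    [1, 0, -20, 32, 0],
    [1, 0, -40, 64, 0],
    [1, 0, -60, 96, 0],
    [1, 0, -80, 128, -2],
    [1, 0, -100, 160, -4],
    [1, 0, -120, 192, -6.1],
    [1, 0, -140, 224, -6.1],
    [1, 0, -160, 256, -6.1]
  ],
  "newtons": 10
}}

```text
time: 1.47
position: [0.3876, 0.3622, 0.2478]
tool_rot: [0.073, 0.703, -0.073, 0.704]
ft_force: [0.4, 0.2, 0.1]
grip_width: 0.0418
```

```bash
python3 tgt.py
```

```text
t 1.4667 tip [0.3876 0.3622 0.2228] ft [0.441  0.1661 0.093 ] grip 0.04181574118962199 q [ 0.5408  0.4002  1.669   0.      1.0718 -0.824 ]
axes [0.2046 0.9788 0.0004]
turn deg about tool x -0.03128629601907562
FL [0.6381 0.057  0.1   ] shift mm [ 122.8119 -247.5445  307.5651]
NR [ 0.4683 -0.071   0.1   ] shift mm [ 122.6946 -407.6209  167.6525]
NL [0.501  0.0856 0.1   ] shift mm [ 122.7589 -247.6209  167.5651]
FR [ 0.6054 -0.0996  0.1   ] shift mm [ 122.7477 -407.5444  307.6524]
```

Emit:
{"name": "move_arm", "arguments": {
  "commands": [
    [1, 0, -25, 31, 0],
    [1, 0, -50, 62, 0],
    [1, 0, -75, 93, 0],
    [1, 0, -100, 124, 0],
    [1, 0, -125, 155, 0],
    [1, 0, -150, 186, 0],
    [1, 0, -175, 217, 0],
    [1, 0, -200, 248, 0]
  ]
}}

```text
time: 2.13
position: [0.5894, 0.1153, 0.2477]
tool_rot: [0.073, 0.703, -0.073, 0.703]
ft_force: [0.7, 0.0, 0.6]
grip_width: 0.0008
```

Emit:
{"name": "move_arm", "arguments": {
  "commands": [
    [1, 20, -24, 30, 0],
    [1, 40, -47, 60, 0],
    [1, 60, -47, 60, 0],
    [1, 80, -47, 60, 0],
    [1, 80, -47, 60, 0],
    [1, 80, -47, 60, 0],
    [1, 80, -47, 60, 0]
  ]
}}

```text
time: 2.72
position: [0.638, 0.0591, 0.1686]
tool_rot: [0.073, 0.703, -0.073, 0.704]
ft_force: [-0.5, -0.7, 0.1]
grip_width: 0.0006
```

```bash
python3 tgt.py
```

```text
t 2.7167 tip [0.638  0.0591 0.1436] ft [-0.491  -0.6768  0.0727] grip 0.0005902784260938705 q [-0.0817  0.6395  1.4633  0.      1.0374 -1.4467]
axes [0.2043 0.9789 0.0002]
turn deg about tool x -0.016843526710502488
FL [0.6381 0.057  0.1   ] shift mm [43.5508 -2.0534  0.4076]
NR [ 0.4683 -0.071   0.1   ] shift mm [  43.3152 -162.0945 -139.5452]
NL [0.501  0.0856 0.1   ] shift mm [  43.3492   -2.0945 -139.5922]
FR [ 0.6054 -0.0996  0.1   ] shift mm [  43.5168 -162.0534    0.4547]
```

```bash
cat > zoom.py <<'E'
from h import *
import sys
n=sys.argv[1]; ims=[]
for cam in("top","side"):
    c=robot.camera(cam); im=np.ascontiguousarray(c["image"][:,:,::-1])[130:250,180:310]
    ims.append(cv2.resize(im,(390,360),interpolation=cv2.INTER_CUBIC))
cv2.imwrite(f'pics/{n}.png',np.hstack(ims))
E
python3 zoom.py z1
```

```text
(no output)
```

View pics/z1.png

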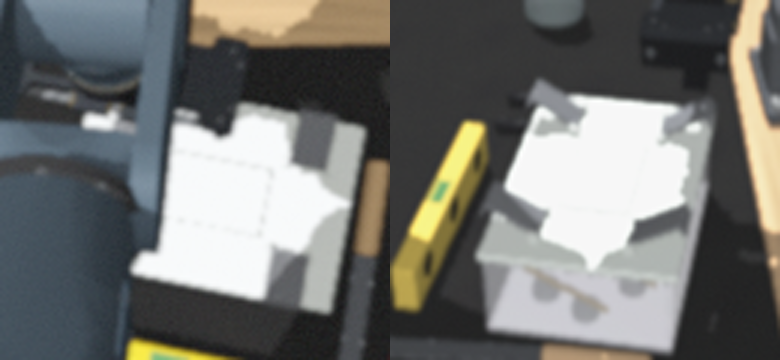

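The fingers stand right above the far-left clip (side view about (695,85)). I'll descend onto it slowly.

Emit:
{"name": "move_arm", "arguments": {
  "commands": [
    [1, 6, -1, 0, 0],
    [1, 12, -2, 0, 0],
    [1, 17, -2, 0, 0],
    [1, 22, -2, 0, 0],
    [1, 26, -2, 0, 0],
    [1, 30, -2, 0, 0],
    [1, 34, -2, 0, 0],
    [1, 37, -2, 0, 0]
  ]
}}

```text
time: 3.48
position: [0.6377, 0.0567, 0.1304]
tool_rot: [0.073, 0.703, -0.073, 0.704]
ft_force: [0.4, 0.7, 2.0]
grip_width: 0.0004
```

Emit:
{"name": "move_arm", "arguments": {
  "commands": [
    [1, 2, 0, 0, 0],
    [1, 4, 0, 0, 0],
    [1, 5.5, 0, 0, 0],
    [1, 6.5, 0, 0, 0],
    [1, 6.5, 0, 0, 0]
  ]
}}

```text
time: 3.9
position: [0.6375, 0.0567, 0.1242]
tool_rot: [0.073, 0.703, -0.073, 0.704]
ft_force: [1.4, -0.4, 1.9]
grip_width: 0.0006
```

```bash
python3 tgt.py
```

```text
t 3.9 tip [0.6376 0.0567 0.0992] ft [ 1.4201 -0.4014  1.896 ] grip 0.0005599332220749982 q [-0.0855  0.697   1.4934 -0.      0.9501 -1.4499]
axes [0.2049 0.9788 0.0001]
turn deg about tool x -0.05157301650744728
FL [0.6381 0.057  0.1   ] shift mm [-0.7817  0.4009  0.4145]
NR [ 0.4683 -0.071   0.1   ] shift mm [  -0.9443 -159.725  -139.4414]
NL [0.501  0.0856 0.1   ] shift mm [  -0.9284    0.2749 -139.5854]
FR [ 0.6054 -0.0996  0.1   ] shift mm [  -0.7976 -159.599     0.5585]
```

Emit:
{"name": "move_arm", "arguments": {
  "commands": [
    [1, 0.7, 0, 0, 0],
    [1, 0.7, 0, 0, 0],
    [1, 0.7, 0, 0, 0]
  ]
}}

```text
time: 4.15
position: [0.6375, 0.0568, 0.1237]
tool_rot: [0.073, 0.703, -0.073, 0.704]
ft_force: [1.9, -0.8, 3.7]
grip_width: 0.0005
```

Emit:
{"name": "move_arm", "arguments": {
  "commands": [
    [1, -10, 0, 0, 0],
    [1, -30, 0, 0, 0],
    [1, -45, 0, 0, 0],
    [1, -45, 0, -40, 0],
    [1, -45, 0, -80, 0],
    [1, -45, 0, -80, 0]
  ]
}}

```text
time: 4.65
position: [0.5435, 0.0757, 0.1657]
tool_rot: [0.072, 0.712, -0.072, 0.695]
ft_force: [-3.3, -0.3, -1.9]
grip_width: 0.0005
```

```bash
python3 zoom.py z2;python3 tgt.py
```

```text
t 4.75 tip [0.5545 0.0741 0.1428] ft [ 1.0591  0.5948 -0.0478] grip 0.0005611000298095456 q [-0.067   0.5491  1.6701  0.0001  0.9287 -1.4325]
axes [ 0.2039  0.979  -0.0008]
turn deg about tool x 0.006770801091349199
FL [0.6381 0.057  0.1   ] shift mm [42.2622  0.3737 85.5919]
NR [ 0.4683 -0.071   0.1   ] shift mm [  43.2662 -159.609   -54.4242]
NL [0.501  0.0856 0.1   ] shift mm [ 43.1444   0.3909 -54.4053]
FR [ 0.6054 -0.0996  0.1   ] shift mm [  42.384  -159.6262   85.573 ]
```

View pics/z2.png

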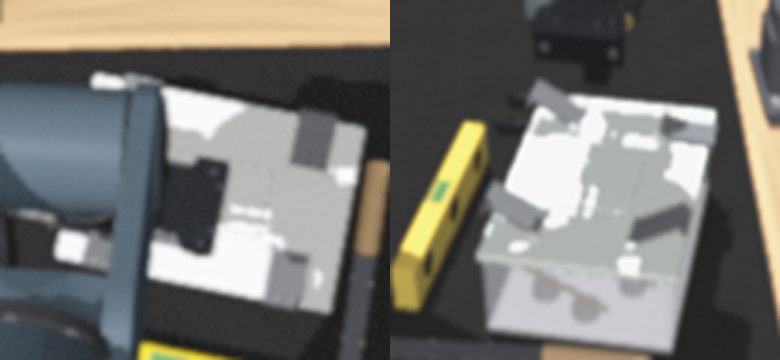

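Emit:
{"name": "move_arm", "arguments": {
  "commands": [
    [1, 0, -30, -12, 0],
    [1, 0, -62, -22, 0],
    [1, 0, -95, -33, 0],
    [1, 0, -128, -44, 0],
    [1, 0, -150, -54, 0],
    [1, 0, -159.6, -58, 0],
    [1, 0, -159.6, -60, 0],
    [1, 0, -159.6, -60, 0]
  ]
}}

```text
time: 5.42
position: [0.4679, -0.0709, 0.1685]
tool_rot: [0.074, 0.703, -0.073, 0.703]
ft_force: [0.1, -0.6, -0.2]
grip_width: 0.0006
```

```bash
python3 zoom.py z3;python3 tgt.py
```

```text
t 5.5167 tip [ 0.4684 -0.0701  0.1435] ft [-0.2314 -0.9563 -0.3986] grip 0.0004191019503914261 q [-0.3854  0.453   1.8848  0.0006  0.8029 -1.751 ]
axes [0.2042 0.9789 0.0003]
turn deg about tool x -0.006924319983966143
FL [0.6381 0.057  0.1   ] shift mm [ 43.6302 159.0788 140.0415]
NR [ 0.4683 -0.071   0.1   ] shift mm [43.4563 -0.9381  0.0609]
NL [0.501  0.0856 0.1   ] shift mm [ 43.4982 159.0619   0.0415]
FR [ 0.6054 -0.0996  0.1   ] shift mm [ 43.5883  -0.9212 140.0608]
```

View pics/z3.png

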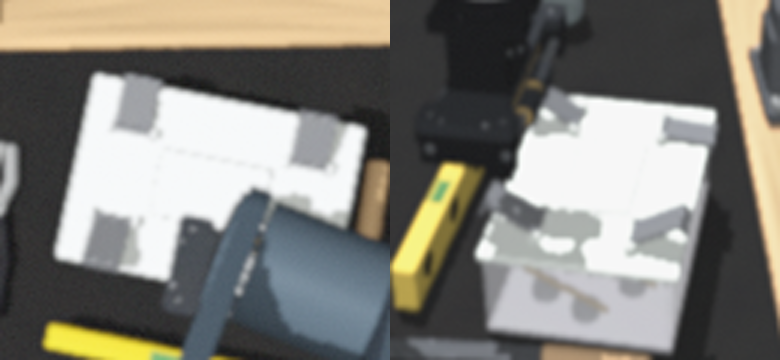

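Far-left clip is flat; the tool is over the near-right clip (side (505,205)). The tub has not moved. I'll press this one now.

Emit:
{"name": "move_arm", "arguments": {
  "commands": [
    [1, 8, -0.5, 0, 0],
    [1, 16, -0.5, 0, 0],
    [1, 21, -0.5, 0, 0],
    [1, 25, -0.5, 0, 0],
    [1, 29, -0.5, 0, 0],
    [1, 33, -0.5, 0, 0],
    [1, 36, -0.5, 0, 0],
    [1, 39, -0.5, 0, 0]
  ]
}}

```text
time: 6.18
position: [0.4669, -0.071, 0.129]
tool_rot: [0.073, 0.704, -0.073, 0.703]
ft_force: [-0.6, 0.3, 1.8]
grip_width: 0.0003
```

Emit:
{"name": "move_arm", "arguments": {
  "commands": [
    [1, 2, 0, 0, 0],
    [1, 4, 0, 0, 0],
    [1, 5.4, 0, 0, 0],
    [1, 5.4, 0, 0, 0],
    [1, 5.4, 0, 0, 0]
  ]
}}

```text
time: 6.6
position: [0.4678, -0.0714, 0.1239]
tool_rot: [0.073, 0.703, -0.073, 0.704]
ft_force: [0.3, -0.2, 0.8]
grip_width: 0.0006
```

```bash
python3 tgt.py
```

```text
t 6.6 tip [ 0.4678 -0.0714  0.0989] ft [ 0.2649 -0.2315  0.7894] grip 0.0006368774244768414 q [-0.3883  0.5355  1.9208  0.      0.6839 -1.7527]
axes [ 0.2049  0.9788 -0.0002]
turn deg about tool x -0.05198591197141411
FL [0.6381 0.057  0.1   ] shift mm [ -0.8949 160.6419 140.313 ]
NR [ 0.4683 -0.071   0.1   ] shift mm [-1.0506  0.5149  0.4583]
NL [0.501  0.0856 0.1   ] shift mm [ -1.0892 160.5149   0.3132]
FR [ 0.6054 -0.0996  0.1   ] shift mm [ -0.8563   0.642  140.4581]
```

Emit:
{"name": "move_arm", "arguments": {
  "commands": [
    [1, 0.4, 0, 0, 0],
    [1, 0.4, 0, 0, 0],
    [1, -15, 0, 0, 0],
    [1, -35, 0, 0, 0],
    [1, -45, 0, 0, 0],
    [1, -45, 30, 0, 0],
    [1, -45, 65, 0, 0],
    [1, -45, 95, 0, 0]
  ]
}}

```text
time: 7.27
position: [0.4875, 0.0226, 0.1694]
tool_rot: [0.074, 0.703, -0.073, 0.704]
ft_force: [-0.5, 0.2, -0.8]
grip_width: -0.0
```

Emit:
{"name": "move_arm", "arguments": {
  "commands": [
    [1, 0, 28, 0, 0],
    [1, 0, 50, 0, 0],
    [1, 0, 62, 0, 0],
    [1, 0, 65.5, 0, 0],
    [1, 0, 65.5, 0, 0],
    [1, 0, 65.5, 0, 0]
  ]
}}

```text
time: 7.77
position: [0.5, 0.0852, 0.1688]
tool_rot: [0.073, 0.703, -0.073, 0.703]
ft_force: [0.0, 0.1, 0.0]
grip_width: 0.0002
```

```bash
python3 zoom.py z4;python3 tgt.py
```

```text
t 7.8667 tip [0.5    0.0848 0.1439] ft [0.57   0.5347 0.7603] grip 0.0004157783294913774 q [-0.0525  0.4883  1.8029 -0.0004  0.8508 -1.4153]
axes [ 0.2063  0.9785 -0.0004]
turn deg about tool x -0.12973921877167527
FL [0.6381 0.057  0.1   ] shift mm [ 43.8236   1.3642 140.8503]
NR [ 0.4683 -0.071   0.1   ] shift mm [  43.9365 -158.9524    1.2129]
NL [0.501  0.0856 0.1   ] shift mm [43.874   1.0472  0.8506]
FR [ 0.6054 -0.0996  0.1   ] shift mm [  43.8861 -158.6354  141.2126]
```

View pics/z4.png

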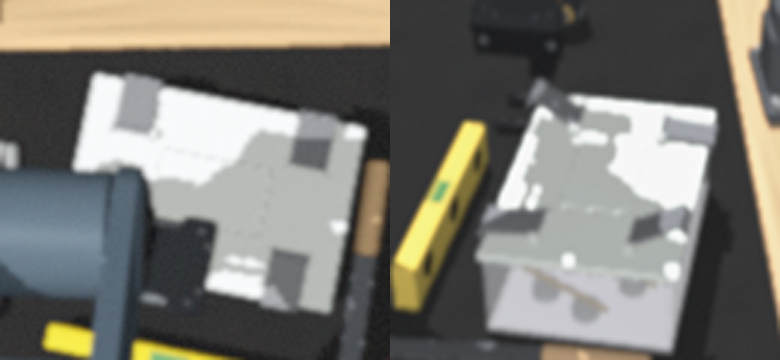

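Near-right is flat (side (515,220)); the tool is over the near-left clip (side (548,90)). Next I'll press near-left.

Emit:
{"name": "move_arm", "arguments": {
  "commands": [
    [1, 8, 1, 0.5, 0],
    [1, 16, 1, 0.5, 0],
    [1, 21, 1, 0.5, 0],
    [1, 25, 1, 0.5, 0],
    [1, 29, 1, 0.5, 0],
    [1, 33, 1, 0.5, 0],
    [1, 36, 1, 0.5, 0],
    [1, 39, 1, 0.5, 0]
  ]
}}

```text
time: 8.53
position: [0.5005, 0.0868, 0.1296]
tool_rot: [0.073, 0.704, -0.073, 0.703]
ft_force: [-1.2, 0.0, 2.4]
grip_width: -0.0002
```

Emit:
{"name": "move_arm", "arguments": {
  "commands": [
    [1, 2, 0, 0, 0],
    [1, 4, 0, 0, 0],
    [1, 6, 0, 0, 0],
    [1, 6, 0, 0, 0],
    [1, 6, 0, 0, 0]
  ]
}}

```text
time: 8.95
position: [0.5013, 0.0867, 0.1239]
tool_rot: [0.073, 0.703, -0.073, 0.704]
ft_force: [0.3, 0.0, 0.0]
grip_width: 0.0003
```

Emit:
{"name": "move_arm", "arguments": {
  "commands": [
    [1, -15, 0, 0, 0],
    [1, -35, 0, 0, 0],
    [1, -45, 0, 0, 0],
    [1, -45, -25, 23, 0],
    [1, -45, -50, 46, 0],
    [1, -45, -75, 69, 0],
    [1, -45, -100, 92, 0]
  ]
}}

```text
time: 9.53
position: [0.5715, -0.0312, 0.1693]
tool_rot: [0.073, 0.703, -0.073, 0.704]
ft_force: [0.1, -0.4, 0.5]
grip_width: 0.0004
```

```bash
python3 tgt.py
```

```text
t 9.5333 tip [ 0.5716 -0.0312  0.1443] ft [ 0.1361 -0.3698  0.5094] grip 0.000408703260684157 q [-0.2497  0.5588  1.6421  0.      0.9389 -1.6148]
axes [ 0.2042  0.9789 -0.0001]
turn deg about tool x -0.010930105053930106
FL [0.6381 0.057  0.1   ] shift mm [44.3983 99.9511 46.9731]
NR [ 0.4683 -0.071   0.1   ] shift mm [ 44.1504 -60.0756 -92.9961]
NL [0.501  0.0856 0.1   ] shift mm [ 44.1408  99.9244 -93.0267]
FR [ 0.6054 -0.0996  0.1   ] shift mm [ 44.4079 -60.0489  47.0036]
```

Emit:
{"name": "move_arm", "arguments": {
  "commands": [
    [1, 0, -25, 20, 0],
    [1, 0, -46, 37, 0],
    [1, 0, -57, 46, 0],
    [1, 0, -60, 47, 0],
    [1, 0, -60, 47, 0],
    [1, 0, -60, 47, 0]
  ]
}}

```text
time: 10.03
position: [0.6029, -0.0969, 0.1686]
tool_rot: [0.073, 0.704, -0.072, 0.703]
ft_force: [-0.0, 0.6, -1.4]
grip_width: 0.0005
```

```bash
python3 zoom.py z5;python3 tgt.py
```

```text
t 10.1333 tip [ 0.603  -0.0964  0.1438] ft [-0.5032  0.4314 -0.3519] grip 0.0003206049150233205 q [-0.3416  0.6046  1.5409  0.0004  0.9979 -1.7079]
axes [0.2033 0.9791 0.0006]
turn deg about tool x 0.042989438005093916
FL [0.6381 0.057  0.1   ] shift mm [ 43.8908 157.3802   3.2305]
NR [ 0.4683 -0.071   0.1   ] shift mm [  44.0374   -2.5148 -136.8893]
NL [0.501  0.0856 0.1   ] shift mm [  44.1332  157.4851 -136.7693]
FR [ 0.6054 -0.0996  0.1   ] shift mm [43.795  -2.6197  3.1104]
```

View pics/z5.png

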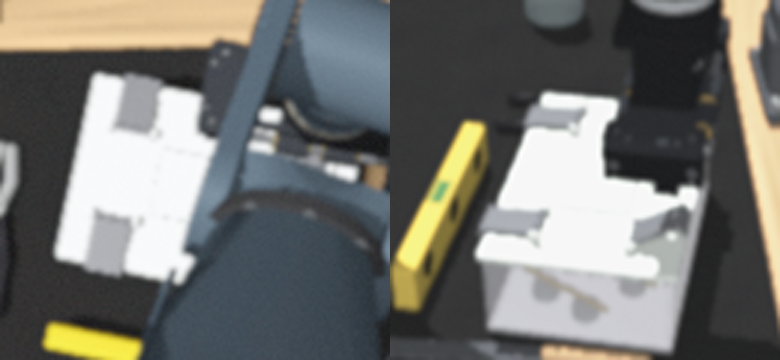

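Near-left is flat (side (555,117)). The tool is near far-right, about 3 mm short, so I'll correct that during the descent.

Emit:
{"name": "move_arm", "arguments": {
  "commands": [
    [1, 5, -2, 2, 0],
    [1, 12, -2.5, 2.5, 0],
    [1, 19, -2.5, 2.5, 0],
    [1, 24, -2.5, 2.5, 0],
    [1, 29, -2.5, 2.5, 0],
    [1, 33, -2.5, 2.5, 0],
    [1, 36, -2.5, 2.5, 0],
    [1, 39, -2.5, 2.5, 0]
  ]
}}

```text
time: 10.8
position: [0.6065, -0.1014, 0.1298]
tool_rot: [0.073, 0.703, -0.073, 0.704]
ft_force: [0.5, 0.2, 1.5]
grip_width: 0.0006
```

Emit:
{"name": "move_arm", "arguments": {
  "commands": [
    [1, 2, 0, 0, 0],
    [1, 4, 0, 0, 0],
    [1, 6, 0, 0, 0],
    [1, 6, 0, 0, 0],
    [1, 6, 0, 0, 0]
  ]
}}

```text
time: 11.22
position: [0.6059, -0.1013, 0.1239]
tool_rot: [0.073, 0.703, -0.073, 0.703]
ft_force: [2.2, 0.2, 1.5]
grip_width: 0.0005
```

```bash
python3 tgt.py
```

```text
t 11.2167 tip [ 0.6059 -0.1013  0.0989] ft [2.1526 0.2138 1.5169] grip 0.000522118336535238 q [-0.3472  0.6703  1.5618 -0.0002  0.9097 -1.7117]
axes [ 0.2048  0.9788 -0.0001]
turn deg about tool x -0.043335298425020596
FL [0.6381 0.057  0.1   ] shift mm [ -1.1285 161.5369  -0.994 ]
NR [ 0.4683 -0.071   0.1   ] shift mm [  -1.0757    1.4311 -140.8729]
NL [0.501  0.0856 0.1   ] shift mm [  -1.0884  161.431  -140.9939]
FR [ 0.6054 -0.0996  0.1   ] shift mm [-1.1158  1.537  -0.8729]
```

Retract up, then away to the left to clear the view.

Emit:
{"name": "move_arm", "arguments": {
  "commands": [
    [1, -15, 0, 0, 0],
    [1, -40, 0, 0, 0],
    [1, -75, 0, 0, 0],
    [1, -110, 0, 0, 0],
    [1, -120, 30, -10, 0],
    [1, -120, 65, -20, 0],
    [1, -120, 100, -30, 0],
    [1, -120, 135, -40, 0]
  ]
}}

```text
time: 11.88
position: [0.593, 0.0403, 0.2438]
tool_rot: [0.073, 0.704, -0.073, 0.702]
ft_force: [-0.2, -0.7, -1.0]
grip_width: 0.0005
```

Emit:
{"name": "move_arm", "arguments": {
  "commands": [
    [1, 0, 40, -6, 0],
    [1, 0, 80, -12, 0],
    [1, 0, 120, -18, 0],
    [1, 0, 160, -24, 0],
    [1, 0, 200, -30, 0],
    [1, 0, 240, -36, 0],
    [1, 0, 270, -36, 0],
    [1, 0, 270, -36, 0]
  ]
}}

```text
time: 12.55
position: [0.6134, 0.3167, 0.2429]
tool_rot: [0.072, 0.704, -0.07, 0.703]
ft_force: [0.2, -0.2, -0.1]
grip_width: 0.0005
```

```bash
python3 zoom.py z6; python3 - <<'E'
from fit import *
P=[0.5532,-0.007,-0.2055]
s=robot.camera("side"); t=robot.camera("top"); save(s,'s6.png'); save(t,'t6.png')
old=cv2.imread('pics/s1.png')
out=[]
for im in(old,cv2.imread('pics/s6.png')):
    z=cv2.resize(im[155:255,200:300],(390,390),interpolation=cv2.INTER_CUBIC)
    out.append(z)
g=lambda Q: ((proj(s,Q)+.5-[200,155])*3.9).astype(np.int32)
for a in(-1,1):
    for b in(-1,1):
        q=np.array([g(tub(P,a*x,b*.08+d,.096)) for x,d in((.04,.017),(.086,.017),(.086,-.017),(.04,-.017))])
        cv2.polylines(out[1],[q],True,(0,0,255),1)
cv2.imwrite('pics/cmp6.png',np.hstack(out))
E
python3 tgt.py
```

```text
t 12.75 tip [0.6137 0.3095 0.2181] ft [-0.069  -0.1207  0.3417] grip 0.0004877018705467718 q [ 0.3052  0.62    1.2638 -0.0008  1.2608 -1.0586]
axes [ 0.2053  0.9787 -0.0021]
turn deg about tool x -0.07410352622817129
FL [0.6381 0.057  0.1   ] shift mm [ 118.4569 -241.7865   75.958 ]
NR [ 0.4683 -0.071   0.1   ] shift mm [ 119.107  -401.9664  -63.8346]
NL [0.501  0.0856 0.1   ] shift mm [ 118.7725 -241.9669  -64.0415]
FR [ 0.6054 -0.0996  0.1   ] shift mm [ 118.7914 -401.786    76.1649]
```

View pics/cmp6.png

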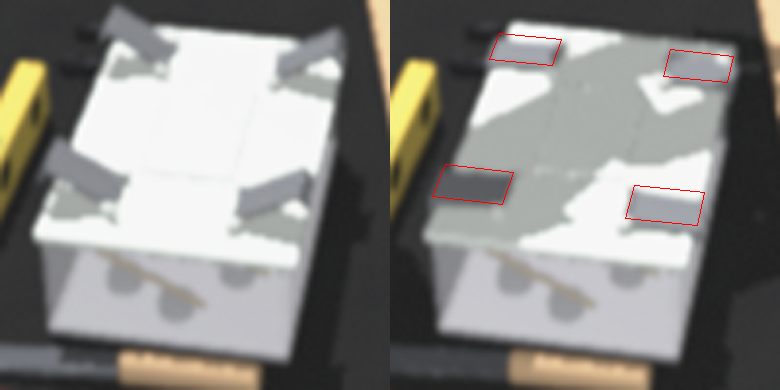

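View pics/t6.png

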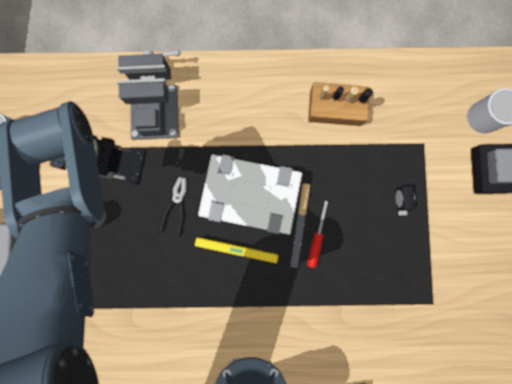

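All four clips are flat. They match the predicted flat outlines to about 1 px, and the tub and bystanders are where they were. The tool is well clear of everything.

```bash
python3 -c "
from rig import robot
print(robot.hand_in())"
```

```text
the job is handed in; nothing more can be done
None
```

I pressed the four clips flat in the order asked: far left (nearest the vice), near right, near left, far right. I handed the job in at about 12.8 s with the arm well clear.

- **Clips:** In the last side picture all four match their predicted flat outlines to about 1 px. I pressed each to a fingertip height of about 99 mm, 1 mm below nominal flat.
- **Force:** The highest vertical reading I took while pressing was 3.7 N. I read the force only at the end of each move. On near left it read 0 N at the end of the press, but the later picture shows that clip flat.
- **Tub and other things:** The last pictures show no visible movement of the tub, tools or other things on the bench.
- **Disagreement:** The top and side cameras differed by about 4 mm on the tub's y position. I used a value in between, and it was good enough for all four clips.

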